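# Set up the pottery wheel for sanding the foot of a beaker

## Robot

A 7-joint arm with a two-finger parallel gripper is mounted at the origin on the work surface. World frame = base frame: x ahead of the robot, y to its left, z up, the work surface at z = 0. Lengths are in m, angles in rad, forces in N, time in s.
With the tool pointing down it reaches from about 0.4 to 0.85 m from the base axis. Payload 10.4 kg.
Tool frame: the origin (TCP) lies at the very end of the fingers, on their centre line; the grasp point (between the pads) lies 19 mm behind it; z points along the fingers, y is the direction in which the jaws open and shut (so a half turn about z gives the same grasp; the last joint's range is limited). The gripper opens to 87 mm and grips with 3 to 60 N. Pads are 19 mm wide; open, the fingers measure 117 mm over their backs; the gripper's body (75 mm by 190 mm) begins 51 mm behind the grasp point.
Start: joints at [-1.327, 0.332, -0.065, 1.46, 0.022, 1.35, -0.088], TCP at [0.165, 0.603, 0.223] pointing down, gripper open.
Joint ranges: [-2.6, 2.6], [-0.5, 2.12], [-1.47, 1.34], [0.16, 2.42], [-1.27, 4.41], [0.06, 2.06], [-2.6, 2.6]. Speed limits (rad/s): [2.22, 2.22, 2.79, 2.79, 3.14, 3.14, 3.14].

## Interface

Orientations are given as a unit quaternion [x, y, z, w].
In Python, from bench import r gives the robot as it stands.
- The arm moves only by the shell command python3 -m crank 'ROWS' [FORCE]. ROWS is JSON, a list of rows, each a list of 3 entries, a list of its own where there are three numbers: the opening, from -1 (shut) to 1 (fully open), so that 0 is half open, then the shift along the tool's x, y, z in mm, then the turn about the tool's z in degrees. A call has 1 to 12 rows; each row is the pose to reach, as a shift and turn from the pose commanded when the call began, along the tool's axes at that moment; what a row does not reach only later rows make up. A row lasts 1/12 s, in which the tool goes at most 41.7 mm and 7.16 degrees, less where a joint would pass 70% of its speed; a pose out of reach is approached as far as the arm can. A call with a gripper value outside its range is refused whole. The fingers move at their own pace and stop on an object; FORCE is the grip in N (left out, the last holds). Time passes only in rows, so rows that repeat a pose let the fingers close. It gives the time, the measured TCP pose, the force and the opening at its end, in the units of the state.
- r.read_state(): the state, without advancing time (a new reading comes with each control period).
- r.camera(name): name is "side" or "top"; returns a dict with "pixels" (480x640x3 uint8, red, green, blue), "fov_y" (degrees; the focal length in pixels is half the picture's height over the tangent of half this angle, whatever the lens; pixels are square), "cx", "cy" (the principal point, pixels), "cam_to_world" (4x4, takes a point from camera to world coordinates). Camera axes: x right, y down, z forward; pixel columns grow to the right and rows downward; lengths in m; the calibration is good to about 2 mm. A picture is of the moment at which its call begins. There is no depth.
- r.close_job(): hands the job in, once; it reports no verdict.
The state is a dict: "time": time; "joint_positions": joint angles; "joint_vel": joint speeds; "joint_torque": joint torques, N m; "ee_pos": TCP position; "eef_rot": TCP orientation; "ft_force": force on the tool from outside, world axes, zero at the start; "torque": the same for the moment, N m; "width": finger opening in m.
Only numpy, scipy, OpenCV 4.12 (cv2) and the standard library are available. Lean on these libraries where they do the work, as an engineer would, in place of code of your own. Each camera call takes 0.05 s, during which the arm holds its last target.

## Task

Set the wheel up for sanding the foot of the upside-down beaker: put the trimming chuck on the wheel head, turning it until its four holes find the four pins and it drops fully home, flat on the head, then stand the beaker upside down over the chuck's post with its rim flat on the bat. Be gentle - lower it slowly onto the pins, find them by light touch and never lean on them - and leave the other pots where they are.

Things in the scene. Friction and masses are not known exactly. Their poses are not given: they have to be found in the camera images.
- wheel: Table-top pottery wheel: white housing 300 x 260 x 85 mm, dark splash pan 250 mm across, rim 15 mm below the head's top. Origin on the table under the spindle, x to the machine's back (switch and knob are on its -x side), z up. The wheel head turns by hand; its belt drive resists with about 0.8 N m, so a light touch does not turn it. This pose does not tell the head's angle.
- head_top (a point): Centre of the top face of the round aluminium wheel head (180 mm across, level, 135 mm above the table); axes as wheel, they do not turn with the head. On the head stand four steel pins 90 degrees apart on a 65 mm radius: 10 mm thick, 13 mm high, the top 3 mm tapering to 7 mm. The head has stopped at any angle and no reading gives it: look, or feel for the pins.
- chuck: Trimming chuck, about 0.34 kg: a round plywood bat 176 mm across, 14 mm thick, with a turned wooden post in its middle, lying flat on the table, post up. Origin: centre of the bat's underside, z up. Four plain through holes of 12 mm on a 65 mm radius, along its +-x and +-y axes; it fits the pins in any of four turns. On the pins' tips its underside is 13 mm above the head; home, 0.
- post_top (a point): Centre of the flat top of the chuck's round post, 86 mm above the bat's underside. The post is 49 to 50 mm thick from its top down to 28 mm above the bat's underside; below that a shoulder widens to 66 mm at the bat.
- beaker: Bisque-fired clay beaker without handle, 0.19 kg, standing UPSIDE DOWN on the ware board (18 mm above the table) beside a smaller dark tumbler. Origin: centre of its rim, which is at the bottom, z up. Outside diameter 82 mm at the rim, evenly down to 62 mm at 96 mm up; wall 5 mm, hollow to 90 mm. Over the chuck its rim stands on the bat, 3 mm clear of the shoulder all round.
- beaker_foot (a point): Centre of the beaker's foot ring (50 mm across, 4 mm high), on top as it stands, 100 mm above the rim.
- bowl: Bystander: bisque bowl, 110 mm across and 48 mm high, upright on the table; origin under its foot.
- tumbler: Bystander: small dark clay tumbler, 68 mm across and 74 mm high, upright on the ware board; origin under its foot.
- mug_a: Bystander: white mug with a handle, 78 mm across and 85 mm high; origin under its foot.
- mug_b: Bystander: white mug with a handle, 74 mm across and 90 mm high; origin under its foot.
- tub: Bystander: clear plastic tub 100 mm across and 110 mm high with slip dried in it; origin under its foot.
Mind the look-alikes: they are no part of the job. Leave any yellow look-alike of the beaker alone.

How it is judged:
By the outcome, as a careful person would: the job done as asked, in the order asked, and still so for the second after the job is handed in, with the robot touching nothing.
It also fails if it takes over 67 s, if anything falls off the work surface, if the arm or the gripper's body presses on something with over 40 N, if the wrist force passes 120 N, or if a joint passes its speed limit or range.

## Working session

There is one attempt and no reset: what is moved stays moved. The work goes in short steps, Python scripts to look and compute and a shell command to move; the robot and the scene stay as the last step left them, time stands still between calls to the robot, and variables do not carry over. Pictures are saved under pics/ and viewed, and the job is handed in when it is done.

```bash
ls; mkdir -p pics; python3 - <<'E'
from bench import r
import cv2
print(r.read_state())
for n in("side","top"):
    c=r.camera(n); cv2.imwrite(f"pics/{n}0.png",c["pixels"][:,:,::-1]); print(n,c["fov_y"],c["cx"],c["cy"],c["cam_to_world"])
E
```

```text
pics
{'time': 0.0, 'joint_positions': array([-1.32658398,  0.33286151, -0.06471872,  1.46097345,  0.02158806,
        1.34989496, -0.08848195]), 'joint_vel': array([ 0.00041449,  0.00194193,  0.00053957,  0.00052934, -0.00023915,
       -0.00171967,  0.00017314]), 'joint_torque': array([-2.10600379e-04, -6.23275495e+01,  2.48364976e-02, -3.89883721e+01,
       -6.13452075e-02,  4.01315535e-02,  1.48594254e-04]), 'ee_pos': array([0.16467203, 0.6024998 , 0.22174511]), 'eef_rot': array([ 1.32983628e-01,  9.91117972e-01, -7.17605323e-04, -7.07865326e-05]), 'ft_force': array([ 0.78614541, -0.19544229,  1.09496273]), 'torque': array([-0.01905408,  0.01475584,  0.00440057]), 'width': 0.0870268313577982}
side 42.63639032464998 316.3512148983568 237.70692252039387 [[ 0.97346479 -0.1336498   0.18575263  0.27466305]
 [-0.22864938 -0.53522474  0.81317522 -1.23708502]
 [-0.0092613  -0.83406967 -0.55158138  0.91123337]
 [ 0.          0.          0.          1.        ]]
top 44.69325487418855 324.5147508802201 241.09294362593099 [[ 0.00593656 -0.99704405  0.0766023   0.39285717]
 [-0.99997885 -0.00571568  0.00310235 -0.04512976]
 [-0.00265535 -0.0766191  -0.9970569   1.88925538]
 [ 0.          0.          0.          1.        ]]
```

View pics/side0.png

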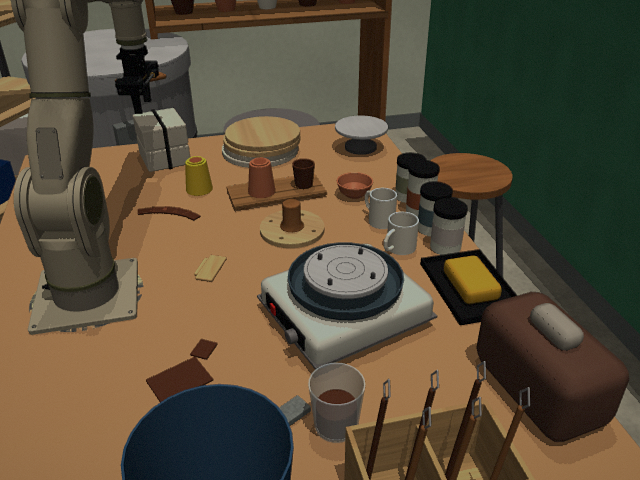

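View pics/top0.png

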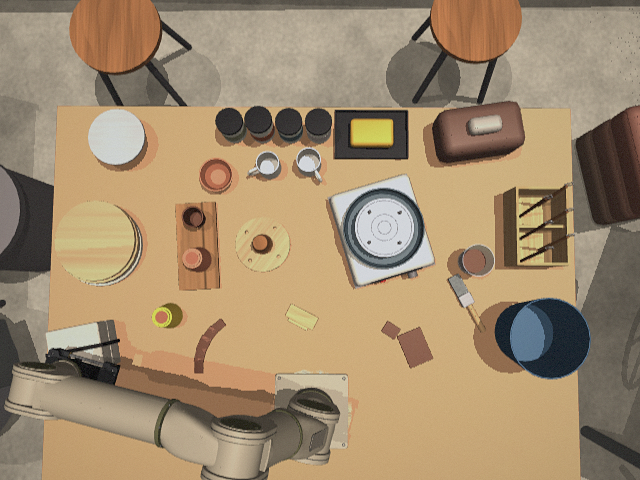

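Side view: chuck at (291,228); beaker, terracotta on the board, at (261,177), with the dark tumbler at (303,173) and the yellow look-alike at (198,175). The pale bats at (262,138) resemble the chuck but have no post. The wheel is at (345,270). Next are close crops to check these choices and measure.

```bash
cat > h.py <<'E'
import numpy as np, cv2
from bench import r
def cam(n):
    c=r.camera(n); f=240/np.tan(np.radians(c["fov_y"])/2); return c,f
def ray(n,u,v,z,C=None):
    c,f=C or cam(n); M=np.array(c["cam_to_world"]); d=M[:3,:3]@np.array([(u-c["cx"])/f,(v-c["cy"])/f,1]); o=M[:3,3]
    return o+d*(z-o[2])/d[2]
def proj(p,C):
    c,f=C; M=np.array(c["cam_to_world"]); q=M[:3,:3].T@(np.array(p)-M[:3,3]); return np.array([c["cx"]+f*q[0]/q[2],c["cy"]+f*q[1]/q[2]])
def crop(n,u0,v0,w,h,s,name,C=None):
    c,f=C or cam(n); im=c["pixels"][v0:v0+h,u0:u0+w,::-1]
    cv2.imwrite("pics/"+name,cv2.resize(im,None,fx=s,fy=s,interpolation=cv2.INTER_CUBIC))
E
python3 - <<'E'
from h import *
T=cam("top");S=cam("side")
crop("top",325,170,115,115,5,"t_wheel.png",T)
crop("top",165,195,135,100,6-1,"t_chuck.png",T)
crop("side",180,140,160,120,5,"s_chuck.png",S)
crop("side",250,225,190,140,4,"s_wheel.png",S)
E
```

```text
(no output)
```

View pics/t_wheel.png

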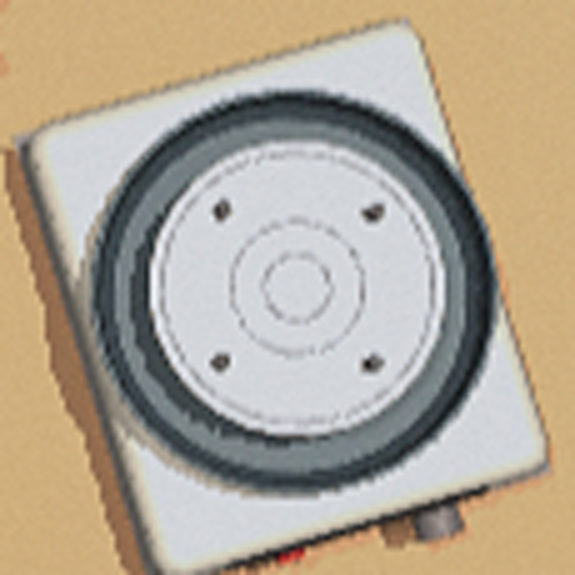

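View pics/t_chuck.png

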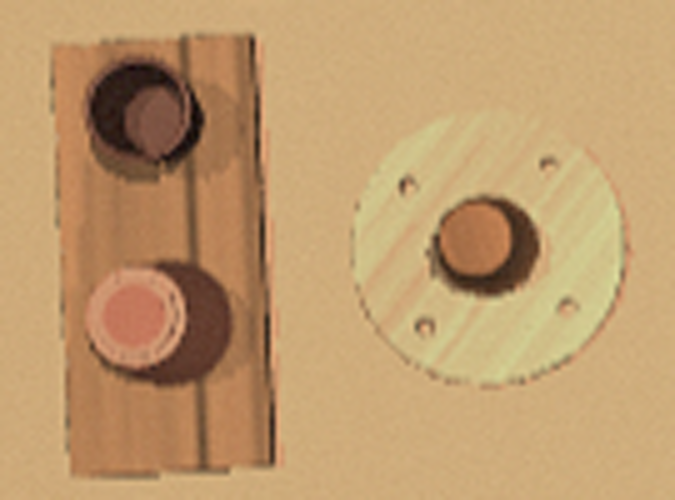

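View pics/s_chuck.png

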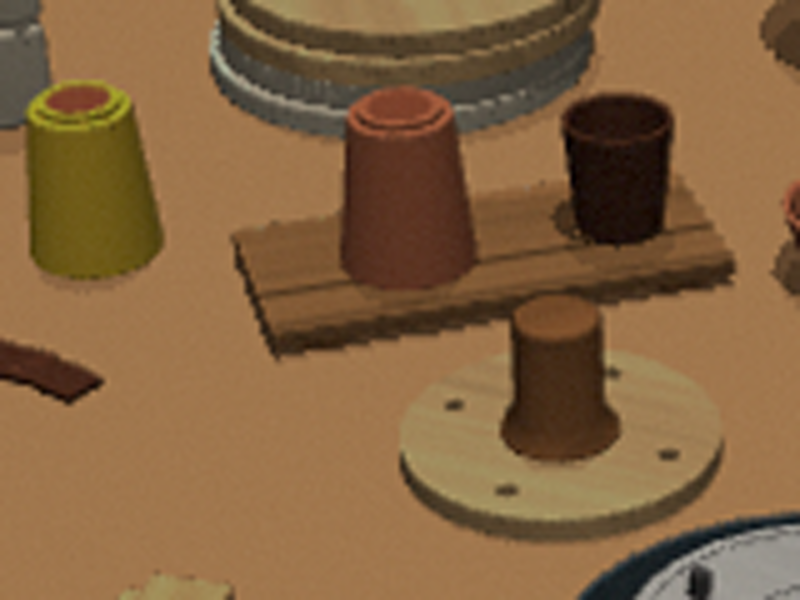

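View pics/s_wheel.png

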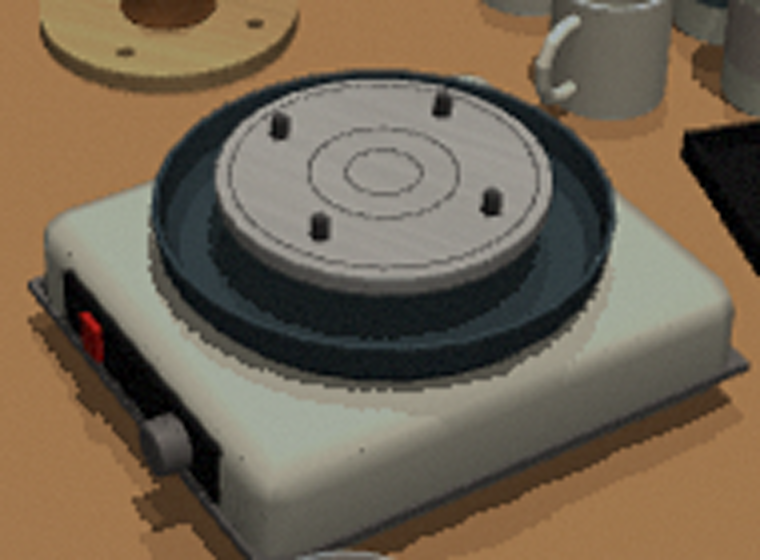

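```bash
cat > m.py <<'E'
from h import *
T=cam("top");S=cam("side")
def g(n,pts,u0,v0,s,z):
    return np.array([ray(n,u0+(x+.5)/s-.5,v0+(y+.5)/s-.5,z,T if n=="top" else S)[:2] for x,y in pts])
def an(P):
    c=P.mean(0);d=P-c;a=np.degrees(np.arctan2(d[:,1],d[:,0]));a4=np.degrees(np.angle(np.exp(4j*np.radians(a)).mean()))/4
    return c.round(4),np.hypot(*d.T).round(4),(a).round(1),"rot mod90",round(a4,2)
print("pins top",an(g("top",[(222,210),(374,211),(373,363),(221,362)],325,170,5,.144)))
print("pins side",an(g("side",[(280,116),(442,96),(491,192),(320,216)],250,225,4,.147)))
print("holes top",an(g("top",[(408,186),(549,164),(569,307),(425,327)],165,195,5,.012)))
print("holes side",an(g("side",[(454,405),(611,373),(668,454),(507,490)],180,140,5,.014)))
print("post",g("top",[(475,240)],165,195,5,.086),g("side",[(557,318)],180,140,5,.086))
print("beaker",g("top",[(135,316)],165,195,5,.117),g("side",[(401,109)],180,140,5,.118))
print("tumbler top",g("top",[(139,116)],165,195,5,.092),g("side",[(618,120)],180,140,5,.092))
print("mugs",ray("top",308,160,.085,T),ray("top",266,165,.085,T))
E
python3 m.py
```

```text
pins top (array([ 0.5708, -0.2184]), array([0.0645, 0.065 , 0.0644, 0.0649]), array([  44.6,  -45.2, -135.5,  134.9]), 'rot mod90', np.float64(44.73))
pins side (array([ 0.5695, -0.22  ]), array([0.065 , 0.0635, 0.0646, 0.0641]), array([ 133.7,   44. ,  -45.7, -135.7]), 'rot mod90', np.float64(44.09))
holes top (array([0.5273, 0.1618]), array([0.0647, 0.0659, 0.0658, 0.0659]), array([  53.5,  -36.1, -126.5,  143. ]), 'rot mod90', np.float64(-36.52))
holes side (array([0.5251, 0.1608]), array([0.065 , 0.0646, 0.0643, 0.065 ]), array([ 143.1,   52.4,  -36.6, -126.9]), 'rot mod90', np.float64(-37.01))
post [[0.52556283 0.16156326]] [[0.52518345 0.15787912]]
beaker [[0.47576734 0.36409851]] [[0.47476479 0.3602545 ]]
tumbler top [[0.60098364 0.37029214]] [[0.60360953 0.36650531]]
mugs [0.78600336 0.01374031 0.085     ] [0.76942488 0.14515251 0.085     ]
```

```bash
cat >> h.py <<'E'
from scipy.spatial.transform import Rotation as R
def st():
    s=r.read_state(); M=R.from_quat(s["eef_rot"]).as_matrix(); return s,M
def yaw(): # world angle of tool y axis
    s,M=st(); return np.degrees(np.arctan2(M[1,1],M[0,1]))
def to(p,yw=None):
    s,M=st(); print("t",round(s["time"],2),"pos",s["ee_pos"].round(4),"yaw",yaw().round(2),"J7",s["joint_positions"][6].round(2),"F",s["ft_force"].round(1),"w",round(s["width"],4))
    print("shift mm",((M.T@(np.array(p)-s["ee_pos"]))*1000).round(1),"turn",None if yw is None else round(yaw()-yw,1))
E
python3 -c "
from h import *
to([.526,.161,.20],0)"
```

```text
t 0.3 pos [0.1647 0.6028 0.2223] yaw 74.71 J7 -0.09 F [-0.1  0.   1.3] w 0.0869
shift mm [-465.  -330.9   22.4] turn 74.7
```

```bash
python3 -m crank '[[1,[-40,-28,2],6],[1,[-80,-56,4],12],[1,[-115,-82,6],18],[1,[-150,-107,8],24],[1,[-185,-132,10],30],[1,[-220,-157,12],36],[1,[-255,-182,14],42],[1,[-290,-207,16],48],[1,[-325,-232,17],54],[1,[-360,-257,18],60],[1,[-395,-282,19],66],[1,[-430,-307,20],70]]' 20; python3 -c "
from h import *
to([.526,.161,.17],0)"
```

```text
time: 1.3
ee_pos: [0.4814, 0.2139, 0.2035]
eef_rot: [0.679, 0.734, 0.0, -0.0]
ft_force: [0.5, 1.4, 0.3]
width: 0.0872
t 1.3 pos [0.4814 0.2139 0.2035] yaw 4.39 J7 -0.39 F [0.5 1.4 0.3] w 0.0872
shift mm [-56.2  40.4  33.5] turn 4.4
```

```bash
python3 -m crank '[[1,[-15,12,10],2],[1,[-33,25,20],4],[1,[-33,25,30],4],[1,[-33,25,30],4],[1,[-33,25,30],4],[1,[-33,25,30],4]]'; python3 -c "
from h import *
to([.526,.161,.036],0)
crop('side',180,140,200,150,4,'s1.png');crop('top',180,180,160,120,5,'t1.png')"
```

```text
time: 1.8
ee_pos: [0.5076, 0.1862, 0.1736]
eef_rot: [0.702, 0.712, 0.0, -0.0]
ft_force: [-0.0, 0.4, 0.2]
width: 0.0872
t 1.8 pos [0.5076 0.1862 0.1736] yaw 0.85 J7 -0.35 F [-0.   0.4  0.2] w 0.0872
shift mm [-25.6  18.  137.6] turn 0.8
```

View pics/s1.png

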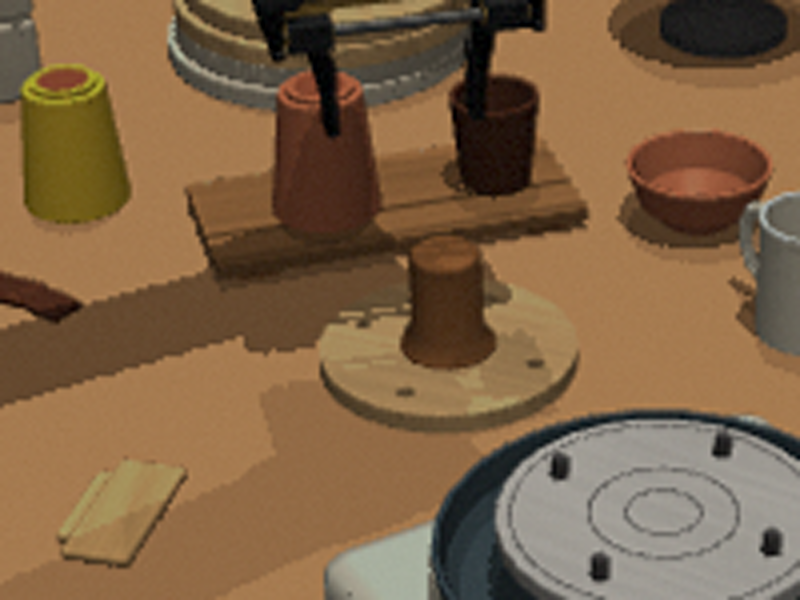

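```bash
python3 -m crank '[[1,[-13,9,0],0.8],[1,[-25.5,18,10],0.8],[1,[-25.5,18,40],0.8],[1,[-25.5,18,60],0.8],[1,[-25.5,18,60],0.8],[1,[-25.5,18,60],0.8]]'; python3 -c "
from h import *
to([.526,.161,.036],0)
S=cam('side');T=cam('top')
print(proj(r.read_state()['ee_pos'],S))
crop('side',220,140,130,110,6,'s2.png',S);crop('top',200,190,130,110,6,'t2.png',T)"
```

```text
time: 2.4
ee_pos: [0.5262, 0.1592, 0.1132]
eef_rot: [0.708, 0.707, -0.001, -0.0]
ft_force: [-0.3, 0.2, 0.2]
width: 0.0873
t 2.4 pos [0.5262 0.1592 0.1132] yaw -0.09 J7 -0.28 F [-0.3  0.2  0.2] w 0.0873
shift mm [ 1.8 -0.1 77.2] turn -0.1
[291.3040196  193.26454133]
```

View pics/s2.png

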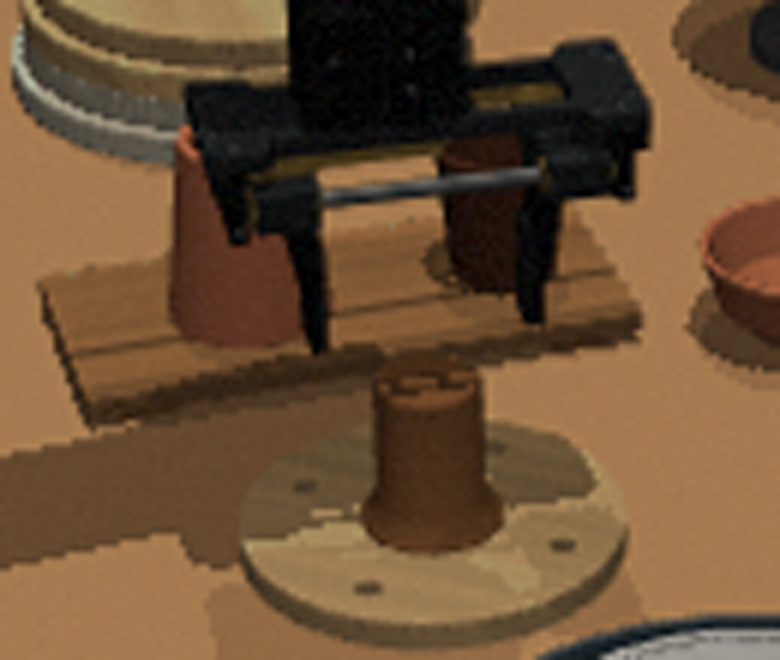

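View pics/t2.png

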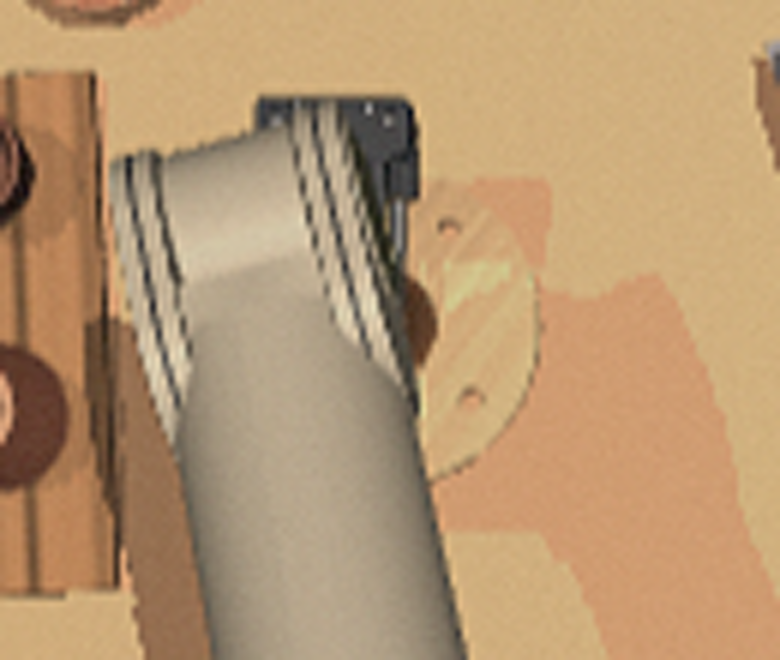

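Side view: fingertips at crop (320,350) and (533,322) straddle the post, whose top is at (428,378). I'll go down and grip it.

```bash
python3 -m crank '[[1,[1.8,0,15],0],[1,[1.8,0,35],0],[1,[1.8,0,55],0],[1,[1.8,0,70],0],[1,[1.8,0,77],0],[1,[1.8,0,77],0],[1,[1.8,0,77],0],[-1,[1.8,0,77],0],[-1,[1.8,0,77],0],[-1,[1.8,0,77],0],[-1,[1.8,0,77],0],[-1,[1.8,0,77],0]]' 20; python3 -c "
from h import *
to([.526,.161,.036],0)"
```

```text
time: 3.5
ee_pos: [0.5266, 0.1615, 0.0366]
eef_rot: [0.708, 0.707, 0.0, 0.0]
ft_force: [0.7, 1.1, 0.0]
width: 0.0613
t 3.5 pos [0.5266 0.1615 0.0366] yaw -0.08 J7 -0.24 F [0.7 1.1 0. ] w 0.0613
shift mm [-0.5 -0.6  0.6] turn -0.1
```

```bash
python3 -m crank '[[-1,[0,0,0],0],[-1,[0,0,0],0],[-1,[0,0,0],0],[-1,[0,0,0],0],[-1,[0,0,0],0],[-1,[0,0,0],0]]' 30; python3 -m crank '[[-1,[0,0,-3],0],[-1,[0,0,-10],0],[-1,[0,0,-25],0],[-1,[0,0,-45],0],[-1,[0,0,-70],0],[-1,[0,0,-95],0],[-1,[0,0,-125],0],[-1,[0,0,-155],0],[-1,[0,0,-180],0],[-1,[0,0,-190],0],[-1,[0,0,-190],0],[-1,[0,0,-190],0]]'; python3 -c "
from h import *
to([.526-.0,.161,.2],0)
S=cam('side');crop('side',200,60,200,150,4,'s3.png',S);crop('top',180,160,150,120,5,'t3.png')"
```

```text
time: 4.0
ee_pos: [0.5265, 0.1614, 0.0363]
eef_rot: [0.708, 0.707, 0.0, 0.0]
ft_force: [1.1, 0.2, 1.3]
width: 0.0484
time: 5.0
ee_pos: [0.526, 0.1613, 0.2253]
eef_rot: [0.708, 0.707, -0.0, -0.0]
ft_force: [-0.2, -0.3, -5.1]
width: 0.0489
t 5.0 pos [0.526  0.1613 0.2253] yaw -0.08 J7 -0.32 F [-0.2 -0.3 -5.1] w 0.0489
shift mm [-0.3  0.1 25.3] turn -0.1
```

View pics/s3.png

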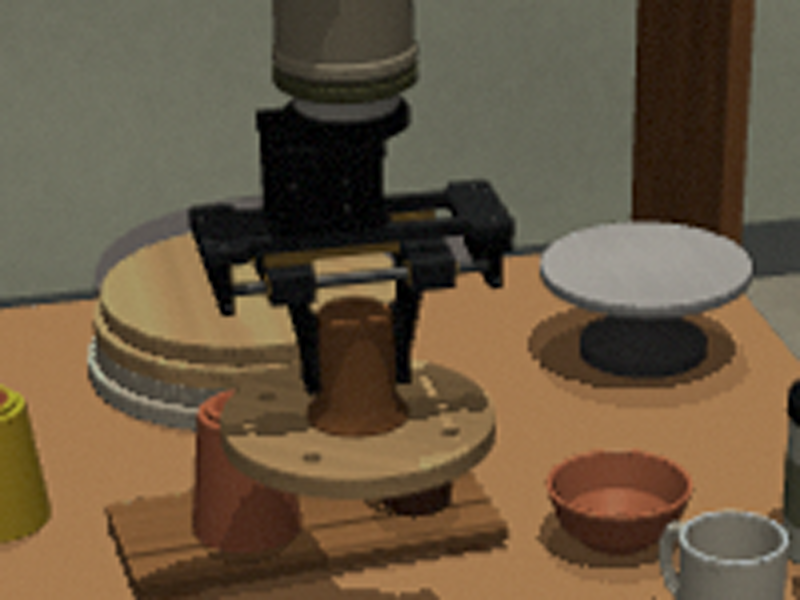

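View pics/t3.png

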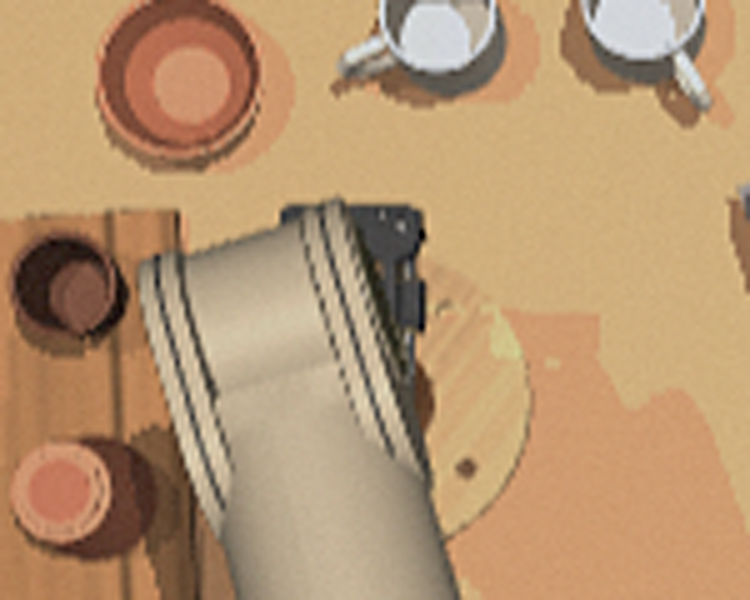

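```bash
python3 - <<'E'
from h import *
S=cam("side")
for z in(.2027,):
    P=np.array([ray("side",200+(x+.5)/4-.5,60+(y+.5)/4-.5,z,S)[:2] for x,y in[(267,397),(312,458),(450,432)]])
    c=(P[0]+P[2])/2;d=P-c
    print(P.round(4),c.round(4),np.hypot(*d.T).round(4),np.degrees(np.arctan2(d[:,1],d[:,0])).round(1))
    # predicted holes pixel for center TCP, rot 53.2
    for a in(53.2,143.2,233.2,323.2):
        q=proj([.526+.065*np.cos(np.radians(a)),.1613+.065*np.sin(np.radians(a)),z],S); print(((q-[200,60])*4).round(1))
E
```

```text
[[0.4722 0.2   ]
 [0.4855 0.1089]
 [0.5762 0.1222]] [0.5242 0.1611] [0.0649 0.065  0.0649] [ 143.2 -126.6  -36.8]
[401.  371.4]
[268.1 395. ]
[313.  455.9]
[451.2 430.1]
```

```bash
python3 -m crank '[[-1,[-6,1,0],0],[-1,[-18,2,0],1],[-1,[-38,4,0],2],[-1,[-62,7,0],3],[-1,[-90,10,0],4],[-1,[-118,14,0],5],[-1,[-146,17,0],6],[-1,[-174,20,0],7],[-1,[-202,24,0],8],[-1,[-230,27,0],9],[-1,[-258,30,0],9],[-1,[-285,33,0],9]]'; python3 -c "
from h import *
to([.5707,-.2192,.2116],-9.05)"
```

```text
time: 6.15
ee_pos: [0.558, -0.1278, 0.2263]
eef_rot: [0.762, 0.648, -0.0, 0.0]
ft_force: [-0.4, 0.1, -3.8]
width: 0.0488
t 6.15 pos [ 0.558  -0.1278  0.2263] yaw -9.29 J7 0.11 F [-0.4  0.1 -3.8] w 0.0488
shift mm [-88.1  27.3  14.8] turn -0.2
```

```bash
python3 -m crank '[[-1,[-20,6,0],0],[-1,[-42,13,0],0],[-1,[-62,20,0],0],[-1,[-78,24,5],0],[-1,[-86,27,10],0],[-1,[-88,27.3,14],0],[-1,[-88,27.3,14],0],[-1,[-88,27.3,14],0]]'; python3 -c "
from h import *
to([.5707,-.2192,.2116],-9.05)
S=cam('side');crop('side',240,170,200,150,4,'s4.png',S);crop('top',310,160,150,120,5,'t4.png')"
```

```text
time: 6.82
ee_pos: [0.5717, -0.2141, 0.2118]
eef_rot: [0.761, 0.649, -0.0, -0.001]
ft_force: [-0.4, 0.8, -4.7]
width: 0.049
t 6.82 pos [ 0.5717 -0.2141  0.2118] yaw -9.06 J7 0.3 F [-0.4  0.8 -4.7] w 0.049
shift mm [-5.2 -0.2  0.2] turn -0.0
```

View pics/s4.png

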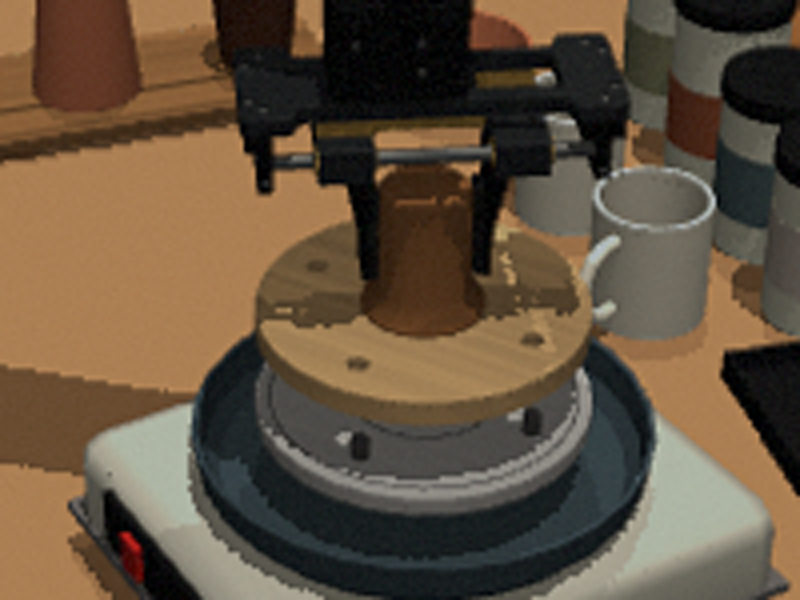

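View pics/t4.png

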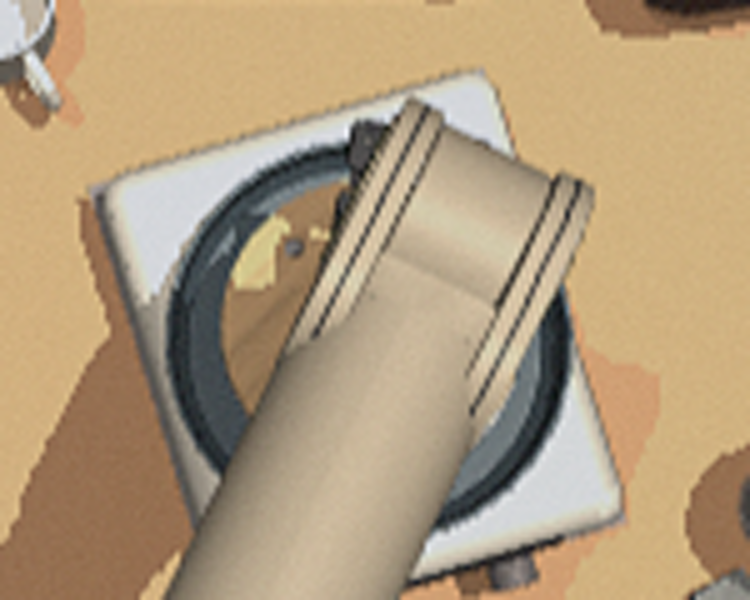

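```bash
python3 -m crank '[[-1,[0,0,0],0],[-1,[0,0,0],0]]'; python3 -c "
from h import *
to([.5707,-.2192,.2116],-9.05)
S=cam('side');crop('side',290,220,100,75,8,'s5.png',S)"
```

```text
time: 7.08
ee_pos: [0.5723, -0.2141, 0.2125]
eef_rot: [0.761, 0.649, 0.0, 0.0]
ft_force: [0.0, 0.4, -4.3]
width: 0.0488
t 7.08 pos [ 0.5723 -0.2141  0.2125] yaw -9.02 J7 0.3 F [ 0.   0.4 -4.3] w 0.0488
shift mm [-5.3 -0.8  0.9] turn 0.0
```

View pics/s5.png

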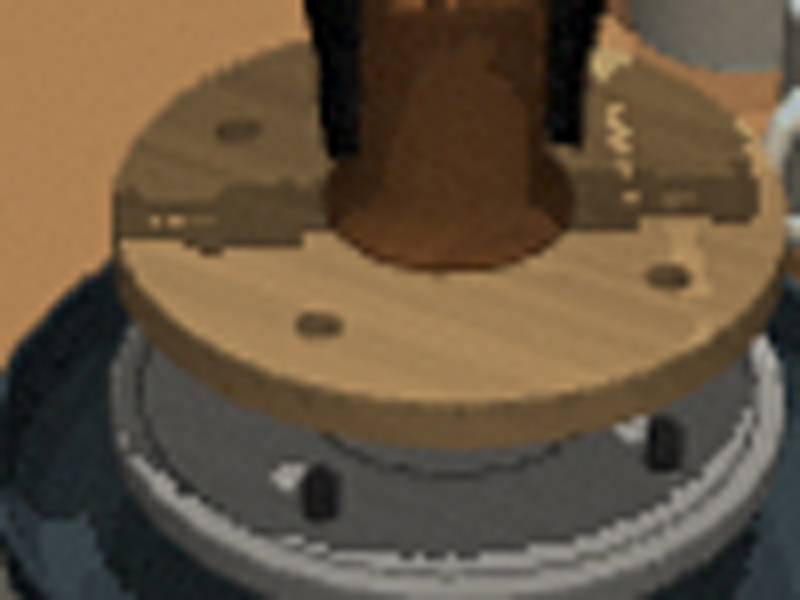

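```bash
python3 - <<'E'
from h import *
S=cam("side")
g=lambda x,y,z: ray("side",290+(x+.5)/8-.5,220+(y+.5)/8-.5,z,S)[:2]
zt=.2125-.0366+.014
H=np.array([g(319,325,zt),g(668,277,zt),g(239,130,zt)]);P=np.array([g(320,470,.148),g(664,422,.148)])
B=np.array([g(320,514,.135),g(664,465,.135)])
print(H.round(4),P.round(4),B.round(4)); print("centre",(H[1]+H[2])/2)
for Q in(P,B):
    print("need mm",((Q-H[:2])*1000).round(1))
ang=lambda A:np.degrees(np.arctan2(*(A[1]-A[0])[::-1]))
print(ang(H),ang(P),ang(B),np.linalg.norm(H[1]-H[0]),np.linalg.norm(P[1]-P[0]))
E
```

```text
[[ 0.5244 -0.26  ]
 [ 0.6159 -0.261 ]
 [ 0.5257 -0.1681]] [[ 0.5235 -0.265 ]
 [ 0.6149 -0.2665]] [[ 0.5231 -0.2665]
 [ 0.6151 -0.2679]]
centre [ 0.57079606 -0.21457549]
need mm [[-0.9 -5. ]
 [-1.  -5.5]]
need mm [[-1.2 -6.5]
 [-0.9 -6.8]]
-0.6790858984279082 -0.9779297064121926 -0.8605662084090785 0.09155227486391689 0.09145711411916906
```

```bash
python3 -m crank '[[-1,[-2,-0.2,0],0.1],[-1,[-5.5,-0.4,0],0.2],[-1,[-5.5,-0.4,4],0.2],[-1,[-5.5,-0.4,9],0.2],[-1,[-5.5,-0.4,14],0.2],[-1,[-5.5,-0.4,19],0.2],[-1,[-5.5,-0.4,23],0.2],[-1,[-5.5,-0.4,24],0.2],[-1,[-5.5,-0.4,24],0.2],[-1,[-5.5,-0.4,24],0.2]]'; python3 -c "
from h import *
to([.571,-.2195,.1846],-9.25)
S=cam('side');crop('side',290,220,100,75,8,'s6.png',S)"
```

```text
time: 8.02
ee_pos: [0.5709, -0.2203, 0.1883]
eef_rot: [0.762, 0.648, 0.0, 0.0]
ft_force: [0.0, 0.2, -3.7]
width: 0.0487
t 8.02 pos [ 0.5709 -0.2203  0.1883] yaw -9.28 J7 0.32 F [ 0.   0.2 -3.7] w 0.0487
shift mm [0.8 0.  3.7] turn -0.0
```

View pics/s6.png

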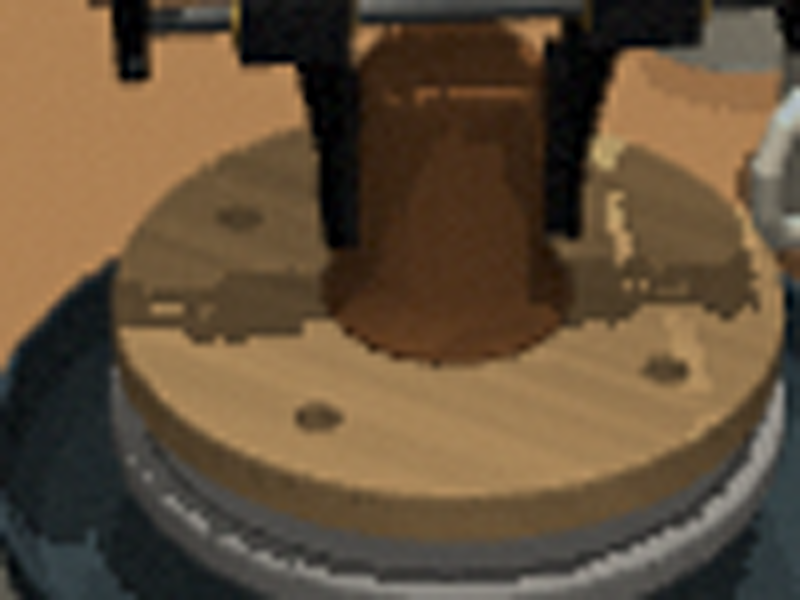

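```bash
python3 -m crank '[[-1,[0.5,0,1],0],[-1,[0.5,0,2],0],[-1,[0.5,0,3],0],[-1,[0.5,0,3.5],0],[-1,[0.5,0,4],0],[-1,[0.5,0,4.5],0],[-1,[0.5,0,5],0],[-1,[0.5,0,5.5],0],[-1,[0.5,0,5.5],0]]'; python3 -c "
from h import *
to([.571,-.2195,.1716],-9.25)
print(r.read_state()['torque'])"
```

```text
time: 8.82
ee_pos: [0.5708, -0.2197, 0.1826]
eef_rot: [0.762, 0.648, -0.0, -0.0]
ft_force: [-0.0, 0.1, -4.3]
width: 0.0487
t 8.82 pos [ 0.5708 -0.2197  0.1826] yaw -9.28 J7 0.32 F [-0.   0.1 -4.3] w 0.0487
shift mm [ 0.2  0.2 11. ] turn -0.0
[-0.10611847  0.00878     0.02126391]
```

```bash
python3 -m crank '[[-1,[0,0,0.5],0],[-1,[0,0,1],0],[-1,[0,0,1.5],0],[-1,[0,0,2],0],[-1,[0,0,2.5],0],[-1,[0,0,3],0],[-1,[0,0,3],0]]'; python3 -c "
from h import *
to([.571,-.2195,.1716],-9.25)
print(r.read_state()['torque'])"
```

```text
time: 9.4
ee_pos: [0.5708, -0.2197, 0.1796]
eef_rot: [0.762, 0.648, 0.0, -0.0]
ft_force: [0.5, 0.6, -4.2]
width: 0.0488
t 9.4 pos [ 0.5708 -0.2197  0.1796] yaw -9.28 J7 0.32 F [ 0.5  0.6 -4.2] w 0.0488
shift mm [0.2 0.1 8. ] turn -0.0
[-0.09786434  0.05014177 -0.02034587]
```

Underside about 5 mm below the pin tips with no resistance, so the holes have found the pins.

```bash
python3 -m crank '[[-1,[0,0,0.6],0],[-1,[0,0,1.2],0],[-1,[0,0,1.8],0],[-1,[0,0,2.4],0],[-1,[0,0,3],0],[-1,[0,0,3.6],0],[-1,[0,0,4.2],0],[-1,[0,0,4.8],0],[-1,[0,0,5.4],0],[-1,[0,0,6],0],[-1,[0,0,6],0]]'; python3 -c "
from h import *
to([.571,-.2195,.1716],-9.25)
print(r.read_state()['torque'])"
```

```text
time: 10.32
ee_pos: [0.5708, -0.2197, 0.1736]
eef_rot: [0.762, 0.648, 0.0, -0.0]
ft_force: [0.5, 0.2, -4.5]
width: 0.0488
t 10.32 pos [ 0.5708 -0.2197  0.1736] yaw -9.28 J7 0.32 F [ 0.5  0.2 -4.5] w 0.0488
shift mm [0.2 0.1 2. ] turn -0.0
[-0.04200454  0.03018446  0.04349932]
```

```bash
python3 -m crank '[[-1,[0,0,0.4],0],[-1,[0,0,0.8],0],[-1,[0,0,1.2],0],[-1,[0,0,1.6],0],[-1,[0,0,1.6],0]]'; python3 -m crank '[[-1,[0,0,0.3],0],[-1,[0,0,0.6],0],[-1,[0,0,0.6],0]]'
```

```text
time: 10.73
ee_pos: [0.5709, -0.2197, 0.172]
eef_rot: [0.762, 0.648, 0.0, -0.0]
ft_force: [0.2, -0.3, -4.4]
width: 0.0486
time: 10.98
ee_pos: [0.5709, -0.2197, 0.1714]
eef_rot: [0.762, 0.648, 0.0, -0.0]
ft_force: [0.4, -0.0, -4.1]
width: 0.0488
```

```bash
python3 -m crank '[[-1,[0,0,0.3],0],[-1,[0,0,0.5],0],[-1,[0,0,0.5],0]]'; python3 -m crank '[[-1,[0,0,0.3],0],[-1,[0,0,0.5],0],[-1,[0,0,0.5],0]]'
```

```text
time: 11.23
ee_pos: [0.5709, -0.2198, 0.1714]
eef_rot: [0.762, 0.648, 0.0, 0.0]
ft_force: [-1.8, 1.4, 1.8]
width: 0.0487
time: 11.48
ee_pos: [0.5709, -0.2198, 0.1713]
eef_rot: [0.762, 0.648, 0.0, 0.0]
ft_force: [-3.6, 3.0, 6.9]
width: 0.0488
```

Contact at z 0.1714 (expected 0.1716). The chuck is home, so I'll release.

```bash
python3 -m crank '[[-1,[0,0,-0.4],0],[0,[0,0,-0.4],0],[1,[0,0,-0.4],0],[1,[0,0,-0.4],0],[1,[0,0,-0.4],0],[1,[0,0,-0.4],0],[1,[0,0,-0.4],0],[1,[0,0,-0.4],0]]'; python3 -m crank '[[1,[0,0,-4],0],[1,[0,0,-15],0],[1,[0,0,-35],0],[1,[0,0,-60],0],[1,[0,0,-85],0],[1,[10,0,-100],0],[1,[40,0,-110],0],[1,[80,0,-110],0],[1,[120,0,-110],0],[1,[160,0,-110],0],[1,[200,0,-110],0],[1,[240,0,-110],0]]'; python3 -c "
from h import *
to([.475,.362,.23],80)
S=cam('side');crop('side',250,200,190,140,4,'s7.png',S);crop('top',325,170,115,115,5,'t7.png')"
```

```text
time: 12.15
ee_pos: [0.5709, -0.2198, 0.1708]
eef_rot: [0.762, 0.648, 0.0, 0.0]
ft_force: [-0.1, -0.0, 0.3]
width: 0.0806
time: 13.15
ee_pos: [0.6097, 0.0189, 0.2823]
eef_rot: [0.762, 0.647, 0.001, 0.0]
ft_force: [0.6, -0.3, 0.4]
width: 0.0868
t 13.15 pos [0.6097 0.0189 0.2823] yaw -9.3 J7 -0.14 F [ 0.6 -0.3  0.4] w 0.0868
shift mm [ 316.7 -188.5   52.3] turn -89.3
```

View pics/s7.png

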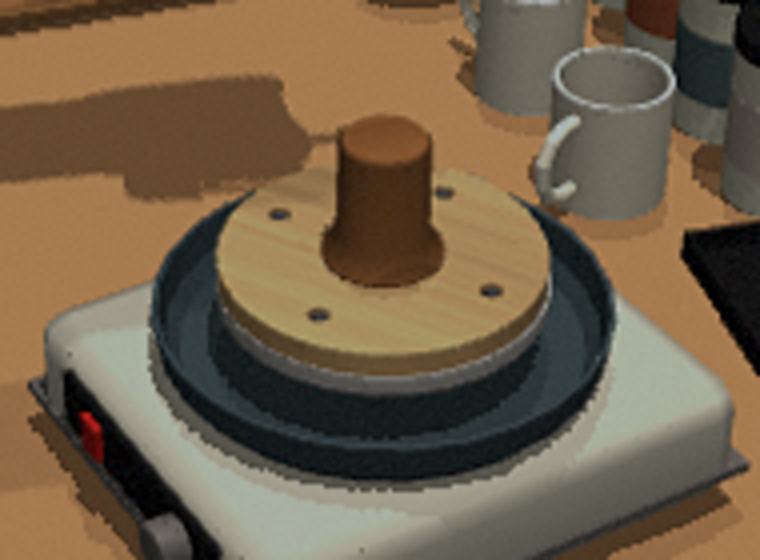

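View pics/t7.png

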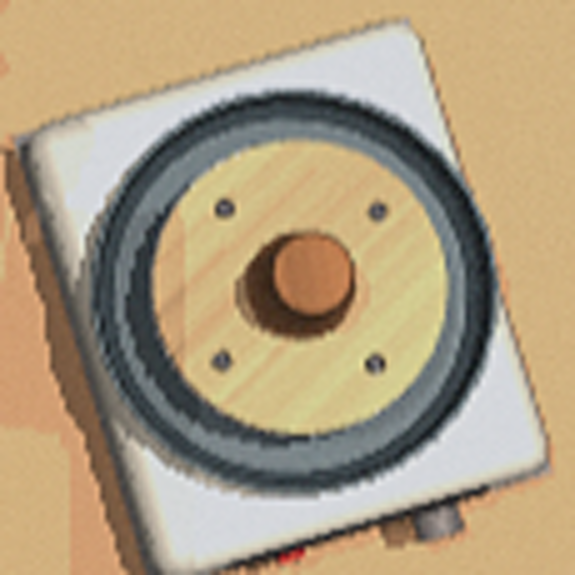

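```bash
python3 - <<'E'
from h import *
T=cam("top");S=cam("side")
g=lambda n,x,y,u0,v0,s,z: ray(n,u0+(x+.5)/s-.5,v0+(y+.5)/s-.5,z,T if n=="top" else S)[:2].round(4)
print("post",g("top",314,273,325,170,5,.221),g("side",386,140,250,200,4,.221))
to([.475,.362,.19],40)
E
```

```text
post [ 0.5707 -0.2202] [ 0.5689 -0.2231]
t 13.35 pos [0.6097 0.0183 0.2816] yaw -9.14 J7 -0.14 F [ 0.4 -0.9 -0.5] w 0.0868
shift mm [ 318.  -187.7   91.5] turn -49.1
```

```bash
python3 -m crank '[[1,[28,-16,0],-4],[1,[58,-34,0],-9],[1,[88,-52,0],-14],[1,[118,-70,10],-19],[1,[148,-88,20],-24],[1,[178,-106,30],-29],[1,[208,-124,40],-34],[1,[238,-140,50],-39],[1,[265,-156,60],-44],[1,[290,-170,65],-49],[1,[310,-181,70],-49],[1,[319,-187,70],-49]]'; python3 -c "
from h import *
to([.476,.3635,.19],40)"
```

```text
time: 14.35
ee_pos: [0.4755, 0.3635, 0.2104]
eef_rot: [0.424, 0.906, -0.0, -0.0]
ft_force: [0.2, -0.3, 0.5]
width: 0.0871
t 14.35 pos [0.4755 0.3635 0.2104] yaw 39.79 J7 0.03 F [ 0.2 -0.3  0.5] w 0.0871
shift mm [-0.3  0.4 20.4] turn -0.2
```

```bash
python3 -m crank '[[1,[0,0,20],0],[1,[0,0,45],0],[1,[0,0,65],0],[1,[0,0,72],0],[1,[0,0,72],0],[1,[0,0,72],0]]'; python3 -c "
from h import *
to([.476,.3635,.079],40)
S=cam('side');crop('side',210,110,130,100,6,'s8.png',S)"
```

```text
time: 14.85
ee_pos: [0.4776, 0.3612, 0.1401]
eef_rot: [0.426, 0.905, 0.0, 0.0]
ft_force: [-0.3, -0.3, 0.3]
width: 0.0869
t 14.85 pos [0.4776 0.3612 0.1401] yaw 39.6 J7 0.04 F [-0.3 -0.3  0.3] w 0.0869
shift mm [ 2.8  0.2 61.1] turn -0.4
```

View pics/s8.png

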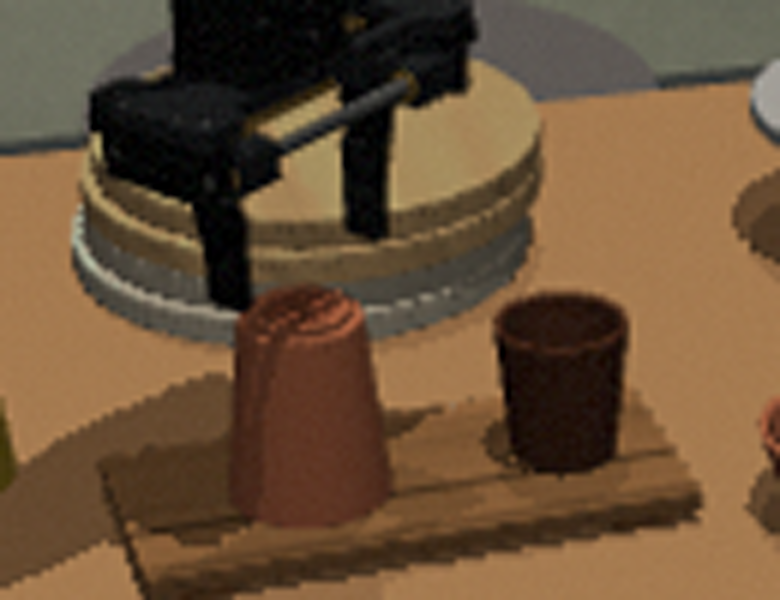

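```bash
python3 -m crank '[[1,[2.8,0.2,2],0],[1,[2.8,0.2,12],0],[1,[2.8,0.2,25],0],[1,[2.8,0.2,40],0],[1,[2.8,0.2,52],0],[1,[2.8,0.2,60],0],[1,[2.8,0.2,61],0],[1,[2.8,0.2,61],0],[1,[2.8,0.2,61],0]]'; python3 -c "
from h import *
to([.476,.3635,.079],40)
S=cam('side');crop('side',210,110,130,100,6,'s9.png',S)"
```

```text
time: 15.65
ee_pos: [0.4752, 0.3646, 0.0784]
eef_rot: [0.425, 0.905, 0.0, 0.0]
ft_force: [0.0, 0.7, 0.7]
width: 0.0873
t 15.65 pos [0.4752 0.3646 0.0784] yaw 39.71 J7 0.05 F [0.  0.7 0.7] w 0.0873
shift mm [-1.4 -0.1 -0.6] turn -0.3
```

View pics/s9.png

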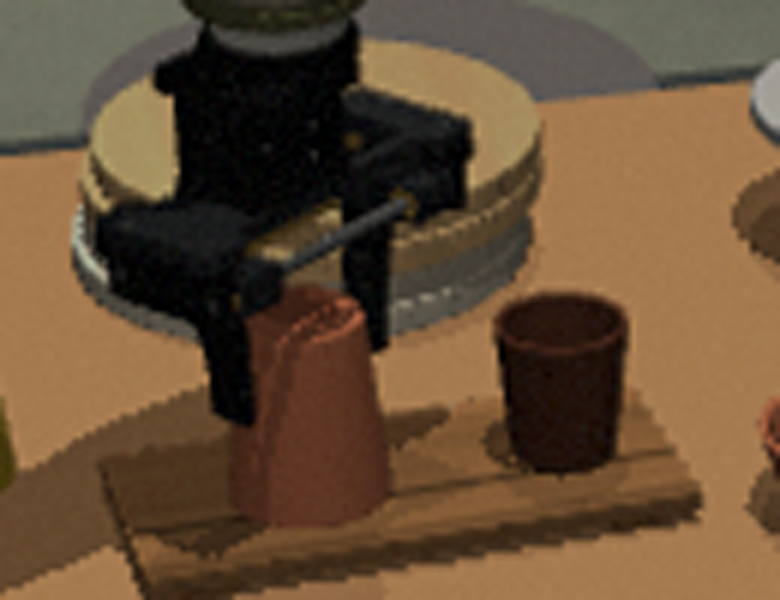

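Fingers straddle the beaker, tips at crop (236,420) and (378,345). I'll grip gently.

```bash
python3 -m crank '[[0,[-1,0,0],0],[-1,[-1,0,0],0],[-1,[-1,0,0],0],[-1,[-1,0,0],0],[-1,[-1,0,0],0],[-1,[-1,0,0],0],[-1,[-1,0,0],0],[-1,[-1,0,0],0],[-1,[-1,0,0],0]]' 15; python3 -m crank '[[-1,[0,0,-2],0],[-1,[0,0,-8],0],[-1,[0,0,-20],0],[-1,[0,0,-35],0],[-1,[0,0,-35],0],[-1,[0,0,-35],0]]'; python3 -c "
from h import *
to([.476,.3635,.079],40)
S=cam('side');crop('side',210,80,130,100,6,'s10.png',S)"
```

```text
time: 16.45
ee_pos: [0.4757, 0.3638, 0.0782]
eef_rot: [0.425, 0.905, 0.0, 0.0]
ft_force: [1.1, 0.2, 2.9]
width: 0.0686
time: 16.95
ee_pos: [0.4759, 0.364, 0.114]
eef_rot: [0.425, 0.905, 0.001, 0.0]
ft_force: [0.1, 0.2, -2.9]
width: 0.0684
t 16.95 pos [0.4759 0.364  0.114 ] yaw 39.71 J7 0.04 F [ 0.1  0.2 -2.9] w 0.0684
shift mm [-0.5 -0.4 35. ] turn -0.3
```

View pics/s10.png

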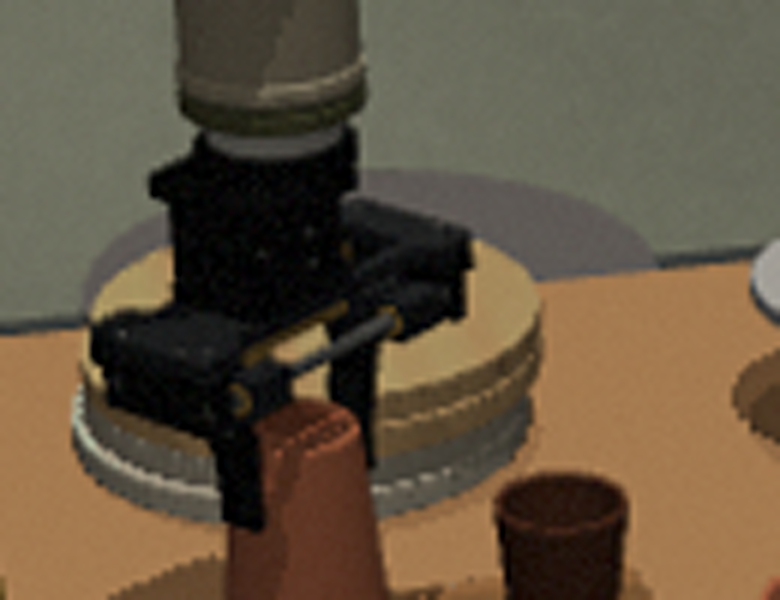

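```bash
python3 -m crank '[[-1,[0,0,-10],0],[-1,[0,0,-30],0],[-1,[0,0,-55],0],[-1,[0,0,-85],0],[-1,[-5,-3,-115],0],[-1,[-15,-9,-145],0],[-1,[-32,-19,-170],0],[-1,[-54,-32,-185],2],[-1,[-78,-46,-195],5],[-1,[-103,-61,-196],8],[-1,[-128,-75,-196],12],[-1,[-153,-90,-196],16]]'; python3 -m crank '[[-1,[-25,-8,0],4],[-1,[-50,-17,0],8],[-1,[-75,-25,0],12],[-1,[-100,-33,0],16],[-1,[-125,-42,0],20],[-1,[-150,-50,0],24],[-1,[-175,-58,0],28],[-1,[-195,-65,0],30],[-1,[-210,-70,0],32],[-1,[-215,-72,0],32],[-1,[-215,-72,0],32]]'; python3 -c "
from h import *
to([.571,-.2198,.295],-9)"
```

```text
time: 18.0
ee_pos: [0.504, 0.1858, 0.308]
eef_rot: [0.549, 0.836, -0.001, -0.0]
ft_force: [0.5, 0.1, -2.5]
width: 0.0689
time: 18.92
ee_pos: [0.5246, -0.0387, 0.3088]
eef_rot: [0.757, 0.654, -0.0, -0.0]
ft_force: [-0.2, 0.4, -1.2]
width: 0.0689
t 18.92 pos [ 0.5246 -0.0387  0.3088] yaw -8.37 J7 -0.12 F [-0.2  0.4 -1.2] w 0.0689
shift mm [-172.4   72.3   13.8] turn 0.6
```

```bash
python3 -m crank '[[-1,[-12,5,0],0],[-1,[-32,13,0],0],[-1,[-55,23,0],0],[-1,[-80,33,0],0],[-1,[-105,44,0],0],[-1,[-130,54,0],0],[-1,[-150,63,0],0],[-1,[-165,69,0],0],[-1,[-171,72,3],0],[-1,[-172,72,8],0],[-1,[-172,72,10],0],[-1,[-172,72,10],0]]'; python3 -m crank '[[-1,[0,0,0],0]]'; python3 -c "
from h import *
to([.571,-.2198,.2092],-9)
S=cam('side');crop('side',270,140,160,120,5,'s11.png',S);crop('top',325,170,115,115,5,'t11.png')"
```

```text
time: 19.92
ee_pos: [0.5711, -0.2158, 0.2978]
eef_rot: [0.756, 0.655, -0.0, -0.001]
ft_force: [0.4, -0.5, -2.1]
width: 0.0691
time: 20.0
ee_pos: [0.5712, -0.2161, 0.2987]
eef_rot: [0.756, 0.655, 0.0, -0.001]
ft_force: [0.0, -0.2, -2.0]
width: 0.0688
t 20.0 pos [ 0.5712 -0.2161  0.2987] yaw -8.15 J7 0.31 F [ 0.  -0.2 -2. ] w 0.0688
shift mm [-3.8  0.3 89.5] turn 0.8
```

View pics/s11.png

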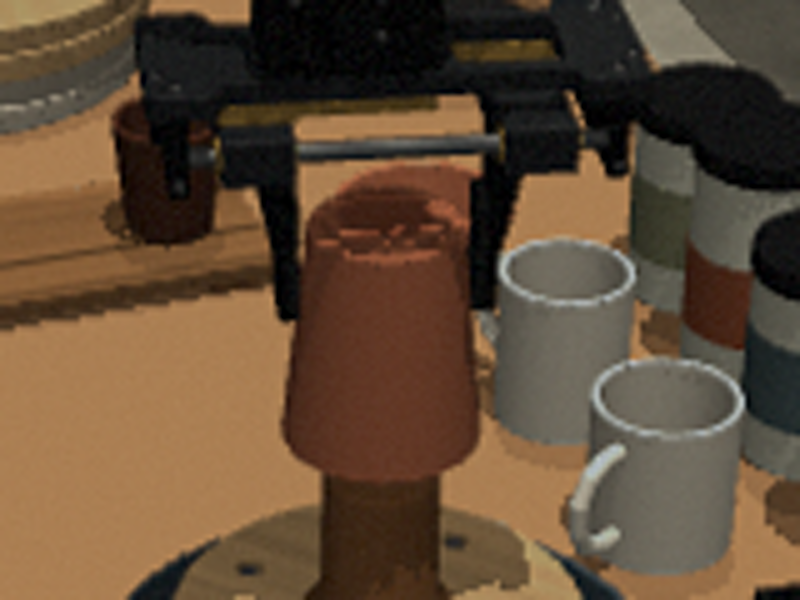

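```bash
python3 - <<'E'
from h import *
S=cam("side");t=r.read_state()["ee_pos"]
q=lambda p:((proj(p,S)-[270,140])*5+2).round(0)
# predict outline of rim & foot if beaker centred on TCP, vertical (with side bias)
b=np.array([-.002,-.003,0])
for z,rad in((t[2]-.0602,.041),(t[2]+.0398,.025)):
    P=np.array([q([t[0]+b[0]+rad*np.cos(a),t[1]+b[1]+rad*np.sin(a),z]) for a in np.linspace(0,6.28,120)])
    print("u",P[:,0].min(),P[:,0].max(),"v",P[:,1].min(),P[:,1].max())
E
```

```text
u 281.0 483.0 v 382.0 490.0
u 322.0 451.0 v 187.0 248.0
```

```bash
python3 - <<'E'
from h import *
S=cam("side");t=r.read_state()["ee_pos"]
c,f=S; im=cv2.resize(c["pixels"][165:245,315:380,::-1],None,fx=9,fy=9,interpolation=cv2.INTER_CUBIC)
q=lambda p:((proj(p,S)-[315,165])*9+4)
b=np.array([-.002,-.003,0])
for z,rad in((t[2]-.0602,.041),(t[2]+.0358,.031),(t[2]+.0398,.025)):
    P=np.array([q([t[0]+b[0]+rad*np.cos(a),t[1]+b[1]+rad*np.sin(a),z]) for a in np.linspace(0,6.28,120)])
    cv2.polylines(im,[P.astype(np.int32)],True,(0,255,0),1)
cv2.imwrite("pics/s12.png",cv2.resize(im,None,fx=.8,fy=.8))
E
```

```text
(no output)
```

View pics/s12.png

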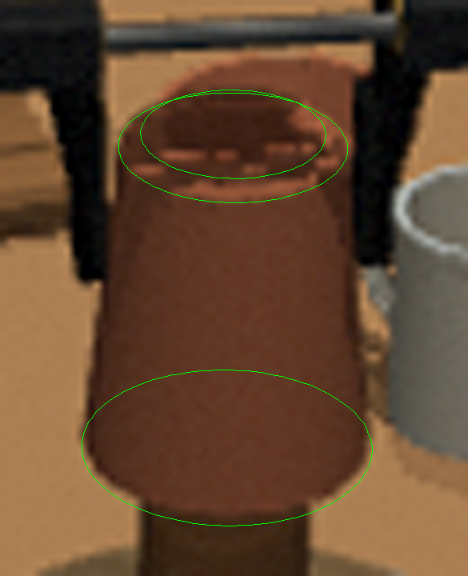

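View pics/t11.png

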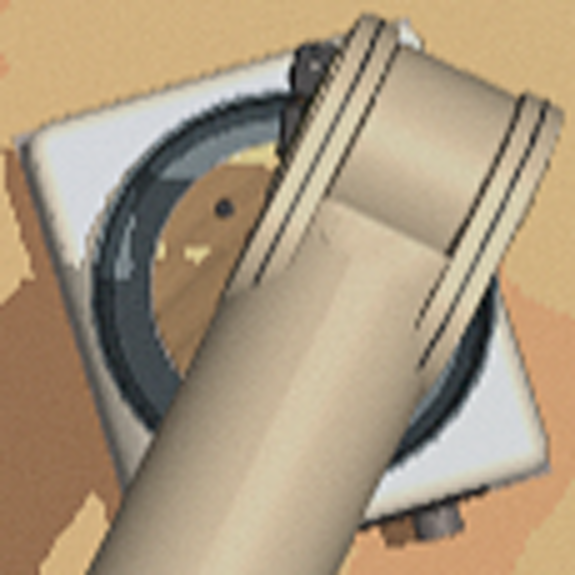

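```bash
python3 -m crank '[[-1,[-2,0.2,0],0],[-1,[-3.7,0.3,0],0],[-1,[-3.7,0.3,5],0],[-1,[-3.7,0.3,12],0],[-1,[-3.7,0.3,20],0],[-1,[-3.7,0.3,28],0],[-1,[-3.7,0.3,36],0],[-1,[-3.7,0.3,44],0],[-1,[-3.7,0.3,50],0],[-1,[-3.7,0.3,52],0],[-1,[-3.7,0.3,52],0]]'; python3 -c "
from h import *
to([.571,-.2198,.2092],-8.2)
print(r.read_state()['torque'])"
```

```text
time: 21.12
ee_pos: [0.5706, -0.2215, 0.2462]
eef_rot: [0.756, 0.654, -0.0, -0.0]
ft_force: [0.7, -0.1, -2.7]
width: 0.0688
t 21.12 pos [ 0.5706 -0.2215  0.2462] yaw -8.28 J7 0.33 F [ 0.7 -0.1 -2.7] w 0.0688
shift mm [ 1.8  0.2 37. ] turn -0.1
[-0.131475    0.05895577 -0.01364678]
```

```bash
python3 -m crank '[[-1,[1.3,0.2,2],0],[-1,[1.3,0.2,6],0],[-1,[1.3,0.2,11],0],[-1,[1.3,0.2,16],0],[-1,[1.3,0.2,20],0],[-1,[1.3,0.2,24],0],[-1,[1.3,0.2,27],0],[-1,[1.3,0.2,29],0],[-1,[1.3,0.2,30],0],[-1,[1.3,0.2,30],0]]'; python3 -c "
from h import *
to([.571,-.2198,.2092],-8.2)
print(r.read_state()['torque'])
S=cam('side');crop('side',280,170,130,100,6,'s13.png',S)"
```

```text
time: 21.95
ee_pos: [0.5711, -0.2204, 0.2167]
eef_rot: [0.756, 0.654, -0.0, -0.0]
ft_force: [-0.5, 0.3, -1.9]
width: 0.069
t 21.95 pos [ 0.5711 -0.2204  0.2167] yaw -8.29 J7 0.34 F [-0.5  0.3 -1.9] w 0.069
shift mm [ 0.6 -0.2  7.5] turn -0.1
[-0.1390458   0.06903968  0.02595723]
```

View pics/s13.png

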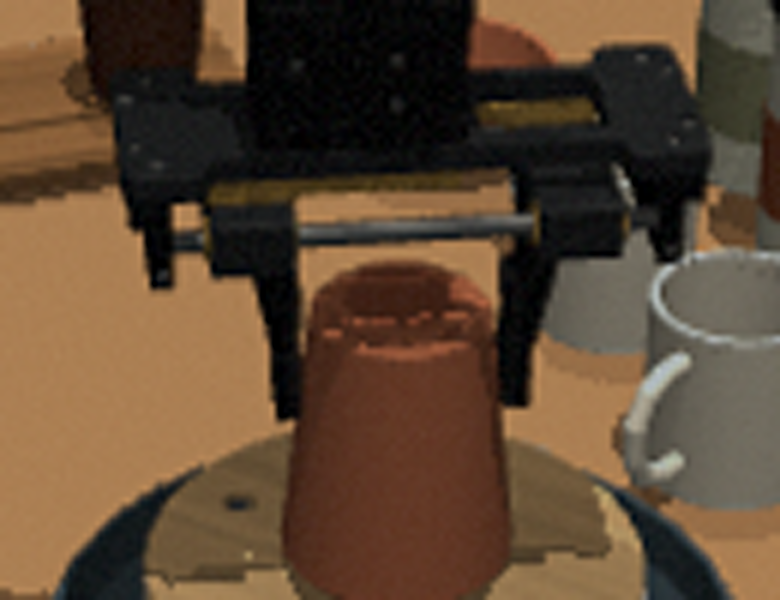

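```bash
python3 -m crank '[[-1,[0.3,0,0.8],0],[-1,[0.3,0,1.6],0],[-1,[0.3,0,2.4],0],[-1,[0.3,0,3.2],0],[-1,[0.3,0,4],0],[-1,[0.3,0,4.8],0],[-1,[0.3,0,5.4],0],[-1,[0.3,0,6],0],[-1,[0.3,0,6],0]]'; python3 -m crank '[[-1,[0,0,0.4],0],[-1,[0,0,0.8],0],[-1,[0,0,0.8],0]]';python3 -m crank '[[-1,[0,0,0.3],0],[-1,[0,0,0.6],0],[-1,[0,0,0.6],0]]'
```

```text
time: 22.75
ee_pos: [0.5712, -0.2201, 0.2108]
eef_rot: [0.756, 0.654, -0.0, -0.0]
ft_force: [0.5, -0.0, -1.9]
width: 0.0689
time: 23.0
ee_pos: [0.5712, -0.2201, 0.21]
eef_rot: [0.756, 0.654, 0.0, -0.0]
ft_force: [0.0, -0.0, -2.5]
width: 0.0692
time: 23.25
ee_pos: [0.5712, -0.2201, 0.2094]
eef_rot: [0.756, 0.654, 0.0, -0.0]
ft_force: [-0.1, 0.2, -1.6]
width: 0.0687
```

```bash
python3 -m crank '[[-1,[0,0,0.3],0],[-1,[0,0,0.5],0],[-1,[0,0,0.5],0]]';python3 -m crank '[[-1,[0,0,0.2],0],[-1,[0,0,0.4],0],[-1,[0,0,0.4],0]]'
```

```text
time: 23.5
ee_pos: [0.5713, -0.2202, 0.2092]
eef_rot: [0.756, 0.654, 0.0, 0.0]
ft_force: [-1.1, 0.2, 1.1]
width: 0.0692
time: 23.75
ee_pos: [0.5713, -0.2202, 0.2092]
eef_rot: [0.756, 0.654, 0.0, 0.0]
ft_force: [-3.3, 2.8, 4.0]
width: 0.0691
```

Rim touches the bat at z 0.2092, as expected. I'll release and back off straight up.

```bash
python3 -m crank '[[-0.5,[0,0,-0.4],0],[0.3,[0,0,-0.4],0],[0.7,[0,0,-0.4],0],[1,[0,0,-0.4],0],[1,[0,0,-0.4],0],[1,[0,0,-0.4],0],[1,[0,0,-0.4],0],[1,[0,0,-0.4],0]]'; python3 -m crank '[[1,[0,0,-4],0],[1,[0,0,-12],0],[1,[0,0,-25],0],[1,[0,0,-45],0],[1,[0,0,-70],0],[1,[0,0,-95],0],[1,[15,0,-105],0],[1,[40,0,-110],0],[1,[70,0,-110],0],[1,[105,0,-110],0],[1,[140,0,-110],0],[1,[180,0,-110],0]]'; python3 -m crank '[[1,[20,0,0],0],[1,[40,0,0],0],[1,[50,0,0],0],[1,[50,0,0],0],[1,[50,0,0],0]]'; python3 -c "
from h import *
T=cam('top');S=cam('side')
crop('side',250,150,190,140,4,'s14.png',S);crop('top',325,170,115,115,5,'t14.png',T)
crop('side',0,0,640,480,1,'s15.png',S)
"
```

```text
time: 24.42
ee_pos: [0.5712, -0.2201, 0.2089]
eef_rot: [0.756, 0.654, -0.0, -0.0]
ft_force: [0.3, 0.0, 0.1]
width: 0.0861
time: 25.42
ee_pos: [0.5972, -0.0417, 0.3209]
eef_rot: [0.757, 0.653, 0.001, 0.001]
ft_force: [0.6, 0.1, -0.4]
width: 0.0871
time: 25.83
ee_pos: [0.6044, 0.0066, 0.3197]
eef_rot: [0.756, 0.654, 0.0, 0.0]
ft_force: [-0.2, -1.0, 0.2]
width: 0.0871
```

View pics/s14.png

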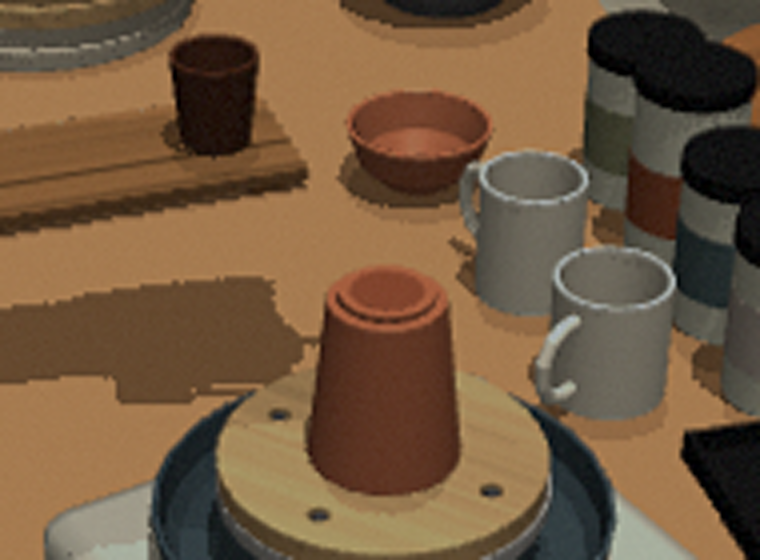

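View pics/t14.png

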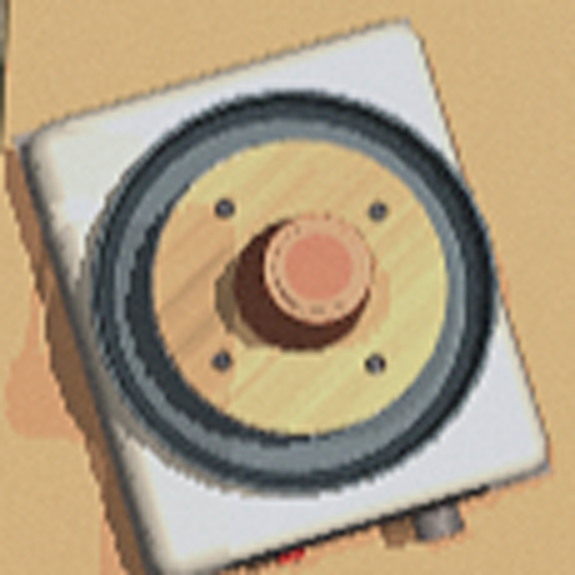

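View pics/s15.png

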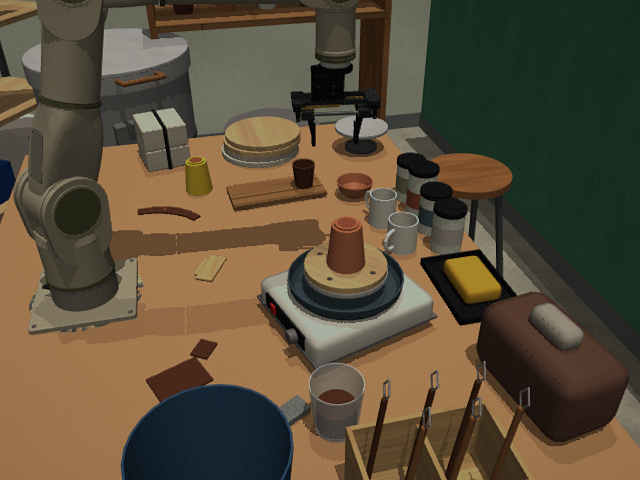

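Side view: the beaker stands upright over the post, foot at crop (387,292). In the top view all four pins show in the bat's holes and the foot is at (319,268). The other pots are where they were. One numeric check, then hand in.

```bash
python3 - <<'E'
from h import *
T=cam("top");S=cam("side")
g=lambda n,x,y,u0,v0,s,z: ray(n,u0+(x+.5)/s-.5,v0+(y+.5)/s-.5,z,T if n=="top" else S)[:2].round(4)
print("foot",g("top",319,268,325,170,5,.249),g("side",387,292,250,150,4,.249))
print(r.close_job())
E
```

```text
foot [ 0.5706 -0.2201] [ 0.5694 -0.2216]
the job is handed in; nothing more can be done
None
```

The wheel is set up: the chuck is home on the wheel head, and the beaker stands upside down over its post. I handed the job in at about 26 s.

- **Chuck:** I turned it about 9° in hand to line its holes up with the pins. The pins went into the holes with no resistance. It touched the head at tool height 0.1714 m (0.1716 m expected), and pressing peaked at about 10 N. In the top view all four pins show through the holes and the bat lies flat.
- **Beaker:** I took the terracotta one from the ware board. Its rim met the bat at exactly the expected height, with light force, and it stood upright after release. The foot measured (0.5706, -0.2201) from the top camera, matching the post at (0.571, -0.220).
- **Disagreement:** The side camera reads 2–3 mm off from the top camera and the arm; the same offset showed on the post, and I allowed for it.
- **Other checks:** In the last side picture the tumbler, bowl, mugs, tub and yellow look-alike look unmoved, and the gripper was well clear and touching nothing.

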